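# Catch brass knobs from the feed chute and weigh them

### The job

Pick up the aluminium catch pan (the open box with a black handle), hold it in the air under the mouth of the feed chute and raise the gate by pushing its lift bar up with the rim of the pan, holding it there until all three brass knobs have slid into the pan. Then lower the pan so that the gate drops shut, and set it with its knobs flat in the middle of the scale's platter. Drop no knob on the table or the scale, keep the gripper and arm off the chute and its gate, and leave the carton, the finial and the door plate alone.

Things in the scene. Friction and masses are not known exactly. Their poses are not given: they have to be found in the camera images.
- chute: Fixed aluminium feed chute on a dark stand. Origin on the table, plumb below the middle of its lip (lower end of its floor), which is 205 mm up. The floor rises from the lip along its own +x at 32 deg for 215 mm; knobs slide out along -x. Channel 72 mm wide inside, 80 outside, walls 42 mm high. The 150 mm wide stand begins 80 mm behind the lip (+x); below the lip and lift bar it is free.
- lip (a point): Middle of the chute's lip, the edge over which the knobs slide out; same axes as the chute.
- gate (a joint): Height (m) by which the chute's gate is raised: 0 shut, 0.075 upper stop; from about 0.06 the knobs pass under it. The gate is an upright aluminium plate 6 mm in front of the lip; two arms beside the channel (116 mm over their outsides) join it to the lift bar below. It slides straight up, weighs 70 g and drops shut by itself.
- lift_bar (a point): Middle of the underside of the gate's lift bar: a flat level aluminium bar, 116 mm long across the chute (its y), 30 mm wide along the chute's x, 43 mm behind the lip, underside 120 mm above the table with the gate shut. Pushed up from below it raises the gate and moves with it. Axes as the chute.
- pan: Loose aluminium catch pan, an open rectangular box 170 mm (its x) by 130 mm (its y) outside, 4 mm walls and floor, 65 mm high; its -x wall is 95 mm high and carries a black rubber handle block. Origin: centre of the underside, z up. The +x wall, away from the handle, is the far wall; the middle of its rim is at x = 83 mm, z = 65 mm. About 160 g.
- pan_handle (a point): Grip point in the pan's black rubber handle block. The block is 22 mm wide (pan y), runs from x = -85 to -155 mm and from 54 to 100 mm above the pan's underside; this point is at x = -122 mm, y = 0, z = 85 mm in the pan. Axes as the pan.
- scale: Fixed low bench scale, grey base 260 x 210 x 30 mm, square steel platter 200 x 200 mm on top, platter top 45 mm above the table. Origin on the table below the platter's centre.
- platter (a point): Centre of the top face of the scale's platter, 45 mm above the table.
- carton: Bystander: white carton 75 x 75 x 85 mm; origin at the centre of its underside.
- finial: Bystander: brass ball finial, 64 mm wide, 77 mm high; origin at the centre of its underside.
- door_plate: Bystander: flat brass door plate 180 x 45 x 6 mm; origin at the centre of its underside.
- knob0_mid (a point): Middle of a brass knob waiting in the chute (first, nearest the gate): a 38 mm ball on a square rose 60 x 60 x 7 mm, 48 mm high over all, about 60 g; this point is 20 mm above the underside of the rose.
- knob0: The same knob (first, nearest the gate); origin at the centre of the rose's underside.
- knob1_mid (a point): Middle of a brass knob waiting in the chute (second): a 38 mm ball on a square rose 60 x 60 x 7 mm, 48 mm high over all, about 60 g; this point is 20 mm above the underside of the rose.
- knob1: The same knob (second); origin at the centre of the rose's underside.
- knob2_mid (a point): Middle of a brass knob waiting in the chute (third, uppermost): a 38 mm ball on a square rose 60 x 60 x 7 mm, 48 mm high over all, about 60 g; this point is 20 mm above the underside of the rose.
- knob2: The same knob (third, uppermost); origin at the centre of the rose's underside.
Mind the look-alikes: they are no part of the job. Leave any purple or red look-alike of the knob0 alone.

How it is judged:
By the outcome, as a careful person would: the job done as asked, in the order asked, and still so for the second after the job is handed in, with the robot touching nothing.
It also fails if it takes over 58 s, if anything falls off the work surface, if the arm or the gripper's body presses on something with over 40 N, if the wrist force passes 120 N, or if a joint passes its speed limit or range.

### The arm

A 6-joint arm with a two-finger parallel gripper is mounted at the origin on the work surface. World frame = base frame: x ahead of the robot, y to its left, z up, the work surface at z = 0. Lengths are in m, angles in degrees, forces in N, time in s.
With the tool pointing down it reaches from about 0.35 to 0.975 m from the base axis. Payload 4.9 kg.
Tool frame: the origin (TCP) lies between the finger pads; the fingertips stand 14 mm ahead of it and the grasp point (between the pads) lies 5 mm behind it; z points along the fingers, y is the line along which they close (so a half turn about z gives the same grasp; the last joint's range is limited). The gripper opens to 85 mm and grips with 20 to 120 N. Pads are 22 mm wide; open, the fingers measure 114 mm over their backs; the gripper's body (76 mm by 85 mm) begins 54 mm behind the grasp point. The pads swing forward as they close: fully open they stand 13 mm farther back than shut.
Start: joints at [64.572, 3.019, 92.412, -0, 84.569, -6.818], TCP at [0.199, 0.592, 0.245] pointing down, gripper open.
Joint ranges: [-172.51, 172.51], [-57.92, 126.97], [3.15, 148.05], [-58.71, 238.71], [5.1, 150.11], [-179.66, 179.66]. Speed limits (degrees/s): [147.25, 147.25, 180, 180, 180, 180].

### API

Orientations are given as [roll, pitch, yaw] about the fixed x, y, z axes, in that order (R = Rz(yaw) Ry(pitch) Rx(roll)).
In Python, from station import bot, grab_frame, workorder gives the robot as it stands. The module is installed in compiled form; this text tells all that it offers.
- The arm moves only by the tool jog_arm, never from a script. Its argument "motion" is text: rows parted by semicolons, each of 6 numbers parted by spaces: the shift along the world's x, y, z in m, then the turn, a rotation vector about the world's x, y, z in rad. In form: tx ty tz wx wy wz; .... A call has 1 to 12 rows; each row shifts and turns the commanded pose from where the row before left it; what a row does not reach is not made up. A row lasts 1/8 s, in which the tool goes at most 62.5 mm and 10.7 degrees, less where a joint would pass 70% of its speed; a pose out of reach is approached as far as the arm can. A call is refused whole if a number of a shift passes 0.0625 or a number of a turn 0.188, either way. A call with a gripper value outside its range is refused whole. "fingers" is the opening, from -1 (shut) to 1 (fully open), set as the call begins (left out, the last holds). The fingers move at their own pace and stop on an object; "grip_force" is the grip in N (left out, the last holds). Time passes only in rows, so rows that do not move let the fingers close. It gives the time, the measured TCP pose, the force, the opening and the grip force at its end, in the units of the state.
- bot.get_state(): the state, without advancing time (a new reading comes with each control period).
- grab_frame(name): name is "side" or "top"; returns a dict with "pixels" (480x640x3 uint8, red, green, blue), "range_z" (480x640 float32, m along the optical axis (not along the pixel's ray), 0 where there is no reading), "fx", "fy", "cx", "cy" (pixels), "rvec" (rotation vector, rad) and "tvec" (3), from world to camera coordinates, as OpenCV has them. Camera axes: x right, y down, z forward; pixel columns grow to the right and rows downward; lengths in m; the calibration is good to about 2 mm. A picture is of the moment at which its call begins.
- workorder.job_done(): hands the job in; it is judged then, once.
The state is a dict: "time_s": time; "joint_pos": joint angles; "dq": joint speeds; "joint_torque": joint torques, N m; "eef_pos": TCP position; "tool_rot": TCP orientation; "ft_force": force on the tool from outside, world axes, zero at the start; "wrist_torque": the same for the moment, N m; "width": finger opening in m; "grasp_force": force on a finger pad.
Only numpy, scipy, OpenCV 4.12 (cv2) and the standard library are available. Lean on these libraries where they do the work, as an engineer would, in place of code of your own. Each camera call takes 0.05 s, during which the arm holds its last target. There are 200 camera calls.

## Working session

There is one attempt and no reset: what is moved stays moved. The work goes in short steps, Python scripts to look and compute and a tool call to move; the robot and the scene stay as the last step left them, time stands still between calls to the robot, and variables do not carry over. Pictures are saved under pics/ and viewed, at most 10 in all, crops included, and the job is handed in when it is done.

Besides the shell and the picture viewer there is one more tool, called as a command line: name --argument value ..., lists and objects as JSON in quotes. jog_arm: Moves the arm, as the interface text tells. Its arguments: {"type":"object","properties":{"motion":{"type":"string"},"fingers":{"type":"number"},"grip_force":{"type":"number"}},"required":["motion"]}

```bash
mkdir -p pics
cat > h.py <<'E'
import numpy as np, cv2, pickle
from station import bot, grab_frame
def grab(n,save):
    f=grab_frame(n); cv2.imwrite(f'pics/{save}.png',f['pixels'][:,:,::-1]); pickle.dump(f,open(f'pics/{save}.pkl','wb')); return f
def cloud(f):
    v,u=np.mgrid[0:480,0:640]; z=f['range_z']
    P=np.stack([(u-f['cx'])/f['fx']*z,(v-f['cy'])/f['fy']*z,z],-1)
    R=cv2.Rodrigues(np.array(f['rvec'],float))[0]
    W=(P-np.array(f['tvec']).reshape(3))@R; W[z==0]=np.nan
    return W
E
python3 - <<'E'
from h import *
for n in('side','top'):
    f=grab(n,n+'0'); W=cloud(f); R=cv2.Rodrigues(np.array(f['rvec'],float))[0]; print(n,-R.T@np.array(f['tvec']).reshape(3),R[2])
print(bot.get_state())
E
```

```text
side [0.46412509 0.85323053 1.27876584] [ 0.08247339 -0.62446666 -0.77668496]
top [ 0.32717237 -0.01369238  1.36146996] [ 0.21419775 -0.00128692 -0.97678947]
{'time_s': 0.1, 'joint_pos': array([ 6.45731021e+01,  3.05232360e+00,  9.24842805e+01, -1.29364031e-03,
        8.45688640e+01, -6.81746940e+00]), 'dq': array([-0.05388151, -0.03235907, -0.15659876,  0.00069442,  0.01801537,
       -0.05579794]), 'joint_torque': array([ 2.47258968e-04, -3.94899273e+01, -3.71363997e+01, -7.02999660e-05,
        3.84012747e-03,  2.59977605e-05]), 'eef_pos': array([0.19921167, 0.59183278, 0.24419783]), 'tool_rot': array([-1.79895125e+02, -1.12412664e-02,  1.61390685e+02]), 'ft_force': array([-0.40307569, -1.14110289, -0.25266404]), 'wrist_torque': array([-0.03371593,  0.03157218,  0.00748182]), 'grasp_force': 0.0, 'width': 0.0857689059635606}
```

View pics/top0.png

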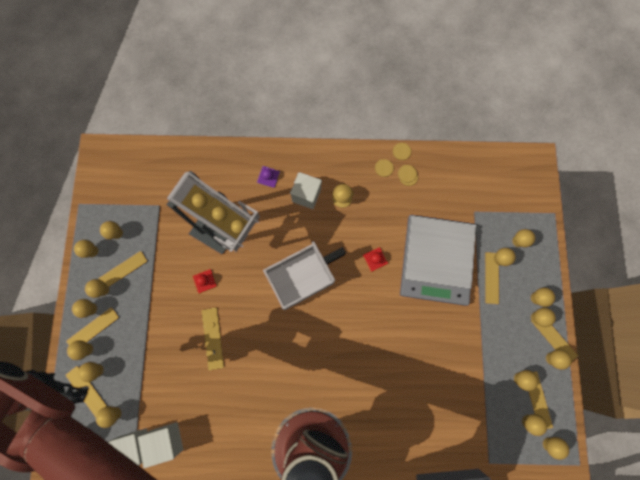

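View pics/side0.png

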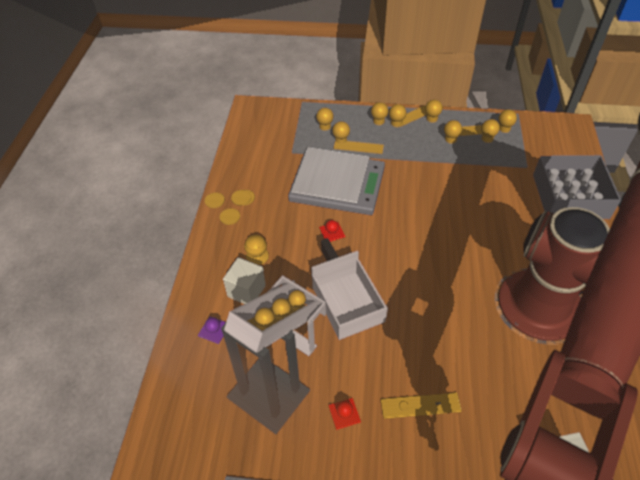

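Top view: pan (300,275) with handle towards (335,257); chute (213,210) with knobs at (198,200), (218,213), (236,227), its lip at lower right (240,235); scale (440,258); carton (306,190); finial (343,194); door plate (212,338). Look-alikes: red (205,281) and (376,259), purple (268,176); the loose knobs on the grey mats are no part of the job either. The pan is the only open box with a black handle; the grey crate in the side view (575,185) has none.

Run:
```python
from h import *
fs={n:pickle.load(open(f'pics/{n}0.pkl','rb')) for n in('side','top')}
C={n:cloud(f) for n,f in fs.items()}
def px(n,u,v): return C[n][v,u].round(3)
print('pan in',px('top',300,275),'handle',px('top',335,257),'chute',px('top',218,213),px('top',240,235),'scale',px('top',440,258), 'side', px('side',345,300),px('side',333,180))
for n in C:
    A=C[n].reshape(-1,3); 
    def sel(c,r,lo,hi): return A[(np.hypot(A[:,0]-c[0],A[:,1]-c[1])<r)&(A[:,2]>lo)&(A[:,2]<hi)]
    def rect(P): (c,s,a)=cv2.minAreaRect((P[:,:2]*1000).astype(np.float32)); return np.round(c,1),np.round(s,1),round(a,1),len(P)
    pc=px('top',300,275); hc=px('top',335,257); sc=px('top',440,258); cc=px('top',218,213)
    print(n,'rim',rect(sel(pc,.13,.058,.07))); 
    P=sel(hc,.05,.08,.115); print('handle',rect(P) if len(P) else 0, np.median(P[:,2]) if len(P) else 0)
    print('platter',rect(sel(sc,.18,.04,.055)))
    P=sel(cc,.25,.19,.45); print('chute',rect(P))
crop=lambda n,u,v,w,h,s,o: cv2.resize(cv2.imread(f'pics/{n}0.png')[v:v+h,u:u+w],None,fx=s,fy=s,interpolation=cv2.INTER_CUBIC)
a=crop('top',150,160,200,150,3.9,'');b=crop('side',210,220,190,142,4,'')
cv2.imwrite('pics/c1.png',a);cv2.imwrite('pics/c2.png',b)
```

```text
pan in [0.507 0.045 0.006] handle [ 0.549 -0.06   0.102] chute [0.621 0.243 0.301] [0.574 0.192 0.26 ] scale [ 0.562 -0.384  0.046] side [0.507 0.04  0.004] [ 0.575 -0.355  0.046]
side rim (array([510.5,  29.8]), array([133.4, 223.7]), 29.2, 518)
handle (array([540. , -55.8]), array([67.9, 76.8]), 18.4, 324) 0.09690841288107852
platter (array([ 580.3, -422.4]), array([286.2, 200.5]), 82.7, 2982)
chute (array([634.4, 261.4]), array([208.8, 118.2]), 60.4, 5113)
top rim (array([509.8,  26.4]), array([131. , 216.5]), 29.6, 260)
handle (array([550.2, -59.4]), array([70. , 74.5]), 29.1, 233) 0.09893493884756507
platter (array([ 575.5, -398.8]), array([296.2, 265.7]), 54.2, 4035)
chute (array([634.6, 258.2]), array([208.3, 116.8]), 59.9, 3355)
```

View pics/c1.png

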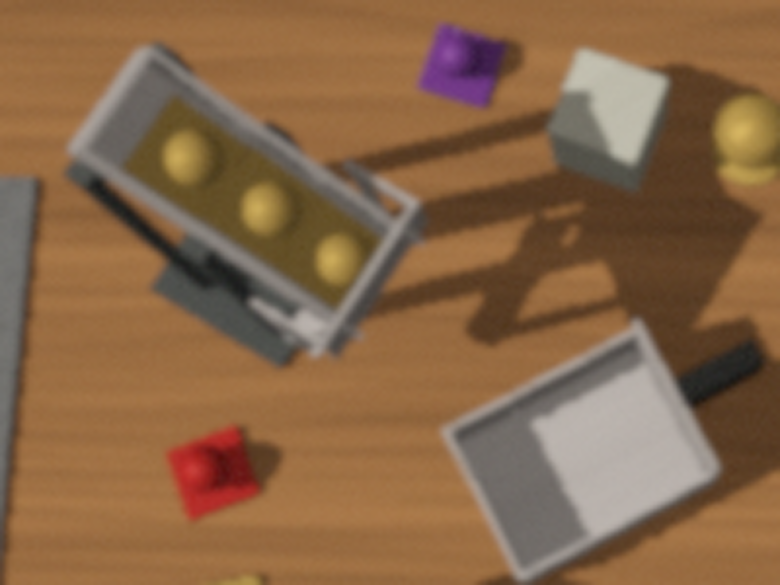

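View pics/c2.png

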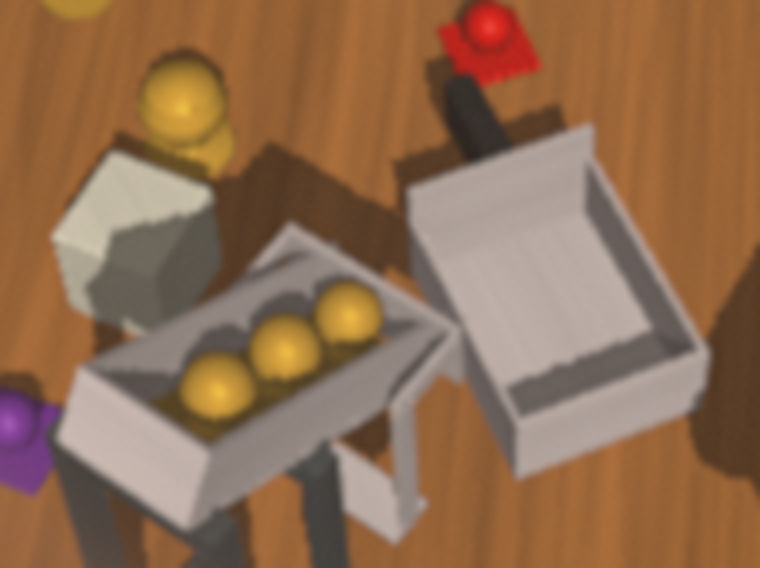

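Crops: pan at c1 (580,450) has its black handle pointing up-right to (750,355); nothing else matches it. The chute's lip/gate end is at c1 (375,280), the lift bar shows in c2 at (375,495). Now precise fits.

```bash
cat > fit.py <<'E'
from h import *
fs={n:pickle.load(open(f'pics/{n}0.pkl','rb')) for n in('side','top')}
C={n:cloud(f) for n,f in fs.items()}
def loc(A,c,yaw):
    t=np.radians(yaw); d=A-np.array([c[0],c[1],0]); return np.stack([d[:,0]*np.cos(t)+d[:,1]*np.sin(t),-d[:,0]*np.sin(t)+d[:,1]*np.cos(t),d[:,2]],1)
pc=lambda x:np.round(np.percentile(x,[0,2,10,50,90,98,100])*1000,1)
E
python3 - <<'E'
from fit import *
for n in C:
    A=C[n].reshape(-1,3);A=A[~np.isnan(A[:,0])]
    L=loc(A,(.507,.04),119.5)
    rim=L[(np.abs(L[:,2]-.065)<.004)&(np.abs(L[:,0])<.12)&(np.abs(L[:,1])<.09)]
    print(n,'rim+y x-range',pc(rim[:,0]),'y',pc(rim[:,1]))
    for s in(-1,1):
        w=rim[(s*rim[:,1]>.05)&(abs(rim[:,0])<.06)]
        if len(w)>5: p=np.polyfit(w[:,0],w[:,1],1);print('  side',s,p[1]*1000,np.degrees(p[0]),len(w))
    w=L[(L[:,2]>.09)&(L[:,2]<.108)&(abs(L[:,1])<.04)&(L[:,0]<-.05)&(L[:,0]>-.2)]; print(' handle x',pc(w[:,0]),'y',pc(w[:,1]),'z',pc(w[:,2]))
    w=L[(L[:,2]>.085)&(L[:,2]<.102)&(abs(L[:,1])<.1)&(L[:,0]<-.05)&(L[:,0]>-.1)]; print(' backwall x',pc(w[:,0]),'y',pc(w[:,1]))
    # chute
    L=loc(A,(.56,.17),60.2); B=L[(np.abs(L[:,1])<.1)&(L[:,0]>-.05)&(L[:,0]<.25)]
    w=B[B[:,2]>.215]; print(' chute x',pc(w[:,0]),'z',pc(w[:,2]))
    u=w[w[:,0]>.06]; print('  channel y (x>60)',pc(u[:,1]))
    for a in np.arange(.07,.17,.03):
        s=u[abs(u[:,0]-a)<.015]; print('   y at',round(a,2),pc(s[:,1])[[0,1,5,6]])
    u=w[w[:,0]<.06]; print('  y (x<60)',pc(u[:,1]))
    b=B[(B[:,2]>.11)&(B[:,2]<.135)&(B[:,0]<.075)]; print(' bar n',len(b), *( [pc(b[:,i]) for i in range(3)] if len(b) else []))
    w=A[(abs(A[:,2]-.045)<.006)&(abs(A[:,0]-.57)<.14)&(abs(A[:,1]+.39)<.14)]; print(' platter',cv2.minAreaRect((w[:,:2]*1000).astype(np.float32)),pc(w[:,0]),pc(w[:,1]))
print('red',C['top'][259,376],C['top'][281,205])
E
```

```text
side rim+y x-range [-119.3  -95.3  -69.7   31.1   97.1   99.4  101.3] y [-64.5 -63.3 -61.9  -5.3  65.5  67.   68.6]
  side -1 -61.20266172088317 -0.14466266909914285 72
  side 1 64.64807660813652 -0.102339972232404 74
 handle x [-142.1 -138.5 -130.8  -91.8  -68.6  -66.3  -64. ] y [-39.1 -32.7 -10.7   0.2  12.2  29.5  37.9] z [ 90.1  90.5  92.3  98.2 102.4 105.4 106.7]
 backwall x [-100.   -97.8  -89.3  -70.9  -67.1  -65.5  -61.7] y [-63.  -59.5 -43.8   0.1  48.4  61.9  66.1]
 chute x [ 12.   28.4  42.  143.1 215.2 218.2 220.8] z [215.1 222.2 240.7 290.3 339.5 354.  360.5]
  channel y (x>60) [-77.6 -66.  -56.5  -9.8  29.1  35.6  39.8]
   y at 0.07 [-77.6 -76.   39.2  39.8]
   y at 0.1 [-60.8 -57.9  21.4  38.6]
   y at 0.13 [-60.4 -57.4  34.   34.7]
   y at 0.16 [-61.1 -57.8  21.2  22.4]
  y (x<60) [-78.4 -75.3 -63.9 -10.9  32.6  38.8  39.7]
 bar n 110 [60.9 62.2 62.9 67.5 73.8 74.8 75. ] [-29.3 -24.  -17.    3.7  33.6  38.4  39.4] [117.3 119.9 122.  125.6 128.6 131.  132.5]
 platter ((569.1032104492188, -382.1184387207031), (207.8059539794922, 233.92811584472656), 82.14866638183594) [
[... 655 characters left out ...]
24.3 353.3 359.9]
  channel y (x>60) [-78.  -71.  -56.4 -17.8  19.6  31.8  37.8]
   y at 0.07 [-78.  -75.1  36.9  37.8]
   y at 0.1 [-60.6 -59.   19.6  19.9]
   y at 0.13 [-73.5 -70.8  31.8  32.6]
   y at 0.16 [-60.9 -59.   19.6  19.9]
  y (x<60) [-78.8 -76.4 -60.3 -18.9  19.9  36.5  37.8]
 bar n 29 [57.9 58.8 60.2 66.4 73.4 74.6 75. ] [12.6 13.5 15.5 23.2 35.9 37.3 37.5] [119.9 120.6 122.1 125.2 130.8 131.3 131.3]
 platter ((563.6591796875, -385.26629638671875), (200.38140869140625, 242.26898193359375), 82.83236694335938) [441.  486.1 503.5 581.5 662.3 681.1 694.7] [-497.2 -485.3 -466.5 -388.  -307.8 -289.7 -278.2]
red [ 0.55535356 -0.18785051  0.04533919] [0.47809351 0.33056544 0.04186795]
```

Run:
```python
from fit import *
t=np.tan(np.radians(32))
for n in C:
    A=C[n].reshape(-1,3);A=A[~np.isnan(A[:,0])]
    L=loc(A,(.56,.17),60.2); L[:,1]+=.0198; B=L[(np.abs(L[:,1])<.09)&(L[:,0]>-.05)&(L[:,0]<.26)]
    print(n)
    # implied lip x from wall tops and floor
    i=B[:,0]-(B[:,2]-.205)/t
    for nm,m in dict(wallL=(abs(B[:,1]-.038)<.0025),wallR=(abs(B[:,1]+.038)<.0025),inner=(abs(B[:,1])<.03)).items():
        for lo,hi in((.03,.09),(.09,.15),(.15,.19),(.19,.23)):
            s=B[m&(B[:,0]>lo)&(B[:,0]<hi)&(B[:,2]>.2)]; ii=s[:,0]-(s[:,2]-.205)/t
            if len(s): print(nm,lo,len(s),pc(ii))
    g=B[(B[:,2]>.2)&(B[:,0]<.035)]; h,e=np.histogram(g[:,0],np.arange(0,.036,.002)); print('gate hist',h)
    for z in np.arange(.2,.3,.015):
        s=g[abs(g[:,2]-z)<.0075]; 
        if len(s)>3: print('  z',round(z,3),len(s),pc(s[:,0]))
    b=B[(B[:,2]>.112)&(B[:,2]<.135)]; print('bar',len(b),pc(b[:,0]),pc(b[:,1]),pc(b[:,2])); h,e=np.histogram(b[:,0],np.arange(.03,.13,.005)); print(h)
```

```text
side
wallL 0.03 160 [-51.3 -48.  -46.  -18.3  24.   37.4  39.7]
wallL 0.09 238 [-50.6 -48.7 -45.4 -10.3  36.6  61.7  72.6]
wallL 0.15 183 [-51.9 -48.1 -45.8 -10.4  31.9  39.8  42.3]
wallL 0.19 140 [-50.2 -45.1 -36.6   9.1  41.3  68.7 154.6]
wallR 0.03 159 [-58.  -48.2 -45.4 -21.4   9.4  25.4  35.1]
wallR 0.09 191 [-49.5 -48.1 -45.2 -16.7  17.7  34.9  36.5]
wallR 0.15 147 [-51.1 -48.7 -45.6 -21.4  20.6  34.3  37.2]
wallR 0.19 93 [-46.4 -45.3 -38.6  33.5 193.8 212.8 220.8]
inner 0.03 390 [-61.9 -57.9 -53.7 -30.2  19.1  22.7  26.9]
inner 0.09 431 [-59.8 -57.3 -54.1 -33.6  19.1  23.2  78. ]
inner 0.15 303 [-57.2 -48.5 -43.2 -16.8  21.   22.7  26.6]
inner 0.19 678 [-51.  -47.4 -41.6  -1.9  58.3  69.2  76.2]
gate hist [  0   0   0   0   0   0   2   7   1   0   0   1  24  46 193  81  26]
  z 0.215 29 [25.4 25.6 27.8 29.2 31.6 33.  33.3]
  z 0.23 67 [26.1 26.4 27.8 29.7 32.4 34.6 34.8]
  z 0.245 124 [12.  14.7 25.7 29.4 31.3 34.1 34.8]
  z 0.26 171 [23.8 24.6 26.  29.1 31.1 34.2 35. ]
bar 393 [ 60.9  62.6  66.2  85.5 215.5 217.8 218.3] [-52.6 -47.1 -40.4  34.9  53.8  57.8  59.2] [112.  113.1
[... 566 characters left out ...]
 0.03 568 [-66.2 -60.8 -55.   13.4  22.3  26.2  41.3]
inner 0.09 651 [-65.4 -61.4 -53.9  14.2  22.6  27.6  40.3]
inner 0.15 329 [-52.9 -46.4 -31.8  17.7  25.5  31.   38.2]
inner 0.19 317 [-56.5 -53.  -47.2  28.8  36.2  38.9  42.7]
gate hist [  0   0   0   0   1   2   4   2   5   4  12 204  39  16  12  16  14]
  z 0.215 49 [21.9 22.1 22.2 23.  23.6 23.9 24. ]
  z 0.23 59 [13.4 15.1 22.  22.9 23.5 24.  24.2]
  z 0.245 88 [ 9.3 10.9 16.6 22.6 24.  34.7 34.9]
  z 0.26 147 [21.8 22.2 22.7 25.8 33.2 34.4 34.9]
bar 76 [ 57.9  59.7  64.3  79.7 197.1 199.4 208.4] [32.4 32.6 35.1 43.  52.5 57.1 57.4] [112.  112.5 118.4 125.3 131.3 134.1 134.8]
[ 0  0  0  0  0  3  7  9 10 10  5  5  0  0  0  0  0  0  8]
```

Lip fits to (0.593, 0.188), chute yaw 60.2°, and the pan origin to (0.498, 0.049), yaw 119.5°. That puts the handle at (0.558, -0.057), which agrees with its height of 0.10 and the given sizes. Approaching it, keeping away from the chute.

jog_arm --motion "0.02 -0.055 0 0 0 -0.06; 0.02 -0.055 0 0 0 -0.06; 0.02 -0.055 0 0 0 -0.06; 0.02 -0.055 0 0 0 -0.06; 0.02 -0.055 0 0 0 -0.06; 0.02 -0.055 0 0 0 -0.06; 0.02 -0.055 0 0 0 -0.06; 0.02 -0.055 0 0 0 -0.06; 0.04 -0.042 0 0 0 -0.06; 0.04 -0.042 0 0 0 -0.06; 0.04 -0.042 0 0 0 -0.06; 0.039 -0.041 0 0 0 -0.06" --fingers 0.3

```text
time_s: 1.6
eef_pos: [0.5193, -0.0164, 0.2449]
tool_rot: [-180.0, -0.0, 120.0]
ft_force: [0.5, 0.3, 0.9]
width: 0.0554
grasp_force: 0.0
```

jog_arm --motion "0.0387 -0.0406 0 0 0 -0.009; 0 0 -0.04 0 0 0; 0 0 -0.04 0 0 0; 0 0 -0.02 0 0 0; 0 0 0 0 0 0"

```text
time_s: 2.22
eef_pos: [0.5559, -0.0549, 0.1435]
tool_rot: [-179.8, -0.1, 119.6]
ft_force: [-0.5, -0.4, 1.0]
width: 0.0554
grasp_force: 0.0
```

Run:
```python
from h import *
ims=[]
for n,(u,v) in dict(side=(330,250),top=(330,260)).items():
    f=grab(n,n+'1'); a=f['pixels'][v-65:v+65,u-65:u+65,::-1]; ims.append(cv2.resize(a,(395,395),interpolation=cv2.INTER_CUBIC))
cv2.imwrite('pics/c3.png',np.hstack(ims)); print(bot.get_state()['eef_pos'],bot.get_state()['tool_rot'])
```

```text
[ 0.55794445 -0.05531142  0.14678226] [1.79910185e+02 8.42572056e-02 1.19637682e+02]
```

View pics/c3.png

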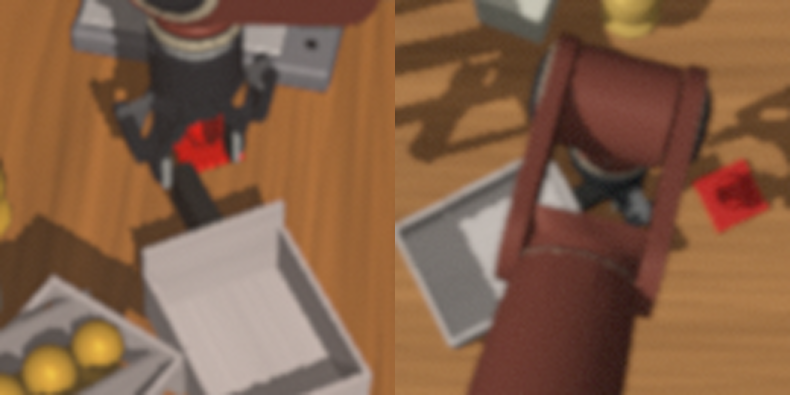

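Run:
```python
from h import *
f=pickle.load(open('pics/side1.pkl','rb'))
K=np.array([[f['fx'],0,f['cx']],[0,f['fy'],f['cy']],[0,0,1.]])
t=np.radians(29.6); d=np.array([np.cos(t),np.sin(t),0])*.0277
o=np.array([.558,-.0553,.136])
P=np.array([o-d,o+d,o,[.558,-.0553,.1],[.558,-.057,.1]])
print(((cv2.projectPoints(P,np.array(f['rvec'],float),np.array(f['tvec'],float),K,None)[0][:,0])-[265,185])*395/130)
W=cloud(f)
# finger tips cloud
A=W.reshape(-1,3); m=(np.hypot(A[:,0]-.558,A[:,1]+.055)<.05)
for lo,hi in((.125,.15),(.15,.175)):
    s=A[m&(A[:,2]>lo)&(A[:,2]<hi)]-[.558,-.0553,0]; a=s[:,0]*np.cos(t)+s[:,1]*np.sin(t); b=-s[:,0]*np.sin(t)+s[:,1]*np.cos(t); print(len(s),np.c_[a,b,s[:,2]].round(3)[np.argsort(a)][::max(1,len(s)//12)])
s=A[m&(A[:,2]>.095)&(A[:,2]<.105)]-[.558,-.0553,0];a=s[:,0]*np.cos(t)+s[:,1]*np.sin(t);print('handle lateral',np.percentile(a,[2,10,50,90,98]))
```

```text
[[224.04467925 154.01507583]
 [163.94405668 175.00431487]
 [194.12909588 164.46264365]
 [194.28085535 190.64051751]
 [194.47521648 189.0833675 ]]
42 [[-0.04   0.006  0.143]
 [-0.034  0.012  0.141]
 [-0.032  0.009  0.147]
 [-0.03   0.01   0.145]
 [-0.029  0.006  0.141]
 [-0.028  0.006  0.137]
 [-0.028  0.     0.139]
 [-0.028  0.007  0.146]
 [ 0.029  0.009  0.15 ]
 [ 0.03   0.012  0.142]
 [ 0.033  0.012  0.139]
 [ 0.034  0.008  0.139]
 [ 0.036  0.007  0.143]
 [ 0.039  0.008  0.145]]
84 [[-0.042  0.007  0.156]
 [-0.038  0.009  0.152]
 [-0.033  0.007  0.168]
 [-0.03   0.013  0.161]
 [-0.029 -0.003  0.155]
 [-0.028  0.005  0.173]
 [-0.028  0.013  0.154]
 [-0.026  0.01   0.159]
 [ 0.032  0.005  0.151]
 [ 0.034  0.01   0.153]
 [ 0.038  0.007  0.168]
 [ 0.041  0.006  0.16 ]]
handle lateral [-0.01487299 -0.00888034  0.00075314  0.01042703  0.01271116]
```

Side crop: fingertips at (167,170) and (237,145) straddle the handle (190,195), which sits 0.7 mm off the middle of the fingers. Descending and gripping.

jog_arm --motion "0 0 -0.02 0 0 0; 0 0 -0.02 0 0 0; 0 0 -0.015 0 0 0; 0 0 -0.01 0 0 0; 0 0 0 0 0 0; 0 0 0 0 0 0"

```text
time_s: 3.08
eef_pos: [0.5576, -0.0554, 0.0808]
tool_rot: [180.0, 0.0, 119.6]
ft_force: [0.0, 0.5, -0.0]
width: 0.0555
grasp_force: 0.0
```

jog_arm --motion "0 0 0 0 0 0; 0 0 0 0 0 0; 0 0 0 0 0 0; 0 0 0 0 0 0; 0 0 0 0 0 0; 0 0 0 0 0 0" --fingers -1 --grip_force 110

```text
time_s: 3.82
eef_pos: [0.5578, -0.0556, 0.0813]
tool_rot: [179.9, 0.1, 119.6]
ft_force: [0.1, -0.5, 6.1]
width: 0.0207
grasp_force: 107.7
```

jog_arm --motion "0 0 0.005 0 0 0; 0 0 0.01 0 0 0; 0 0 0.01 0 0 0; 0 0 0.01 0 0 0; -0.005 0.003 0 0 0 -0.04; -0.006 0.004 0 0 0 -0.07; -0.006 0.005 0 0 0 -0.08; -0.006 0.005 0 0 0 -0.08; -0.006 0.005 0 0 0 -0.08; -0.006 0.005 0 0 0 -0.08; -0.006 0.005 0 0 0 -0.08; -0.006 0.005 0 0 0 -0.08"

```text
time_s: 5.32
eef_pos: [0.51, -0.0182, 0.1158]
tool_rot: [180.0, 0.0, 85.7]
ft_force: [-0.1, 0.8, -2.0]
width: 0.0205
grasp_force: 107.6
```

jog_arm --motion "-0.006 0.005 0 0 0 -0.08; -0.006 0.005 0 0 0 -0.08; -0.006 0.005 0 0 0 -0.08; -0.005 0.005 0 0 0 -0.08; 0 0.005 0 0 0 -0.07; 0 0 0 0 0 -0.057; 0 0 0 0 0 0; 0 0 0 0 0 0"

```text
time_s: 6.32
eef_pos: [0.4872, 0.0067, 0.1156]
tool_rot: [180.0, -0.0, 60.3]
ft_force: [-0.1, -0.3, -1.8]
width: 0.021
grasp_force: 107.6
```

```bash
cat > pan.py <<'E'
import sys
from fit import *
def go(tag):
    s=bot.get_state(); print(s['time_s'],s['eef_pos'].round(4),s['tool_rot'].round(2),s['ft_force'].round(2),s['width'])
    yaw=s['tool_rot'][2]; t=np.radians(yaw); c=s['eef_pos'][:2]+.122*np.array([np.cos(t),np.sin(t)])
    for n in('side','top'):
        A=cloud(grab(n,n+tag)).reshape(-1,3); A=A[~np.isnan(A[:,0])]; L=loc(A,c,yaw)
        zb=s['eef_pos'][2]-.0808
        L[:,2]-=zb; m=(abs(L[:,0])<.1)&(abs(L[:,1])<.08)
        r=L[m&(abs(L[:,2]-.065)<.006)]
        print(n,'expected underside',round(zb,4))
        for sg in(-1,1):
            w=r[(sg*r[:,1]>.053)&(r[:,0]>-.06)&(r[:,0]<.07)]
            if len(w)>8: p=np.polyfit(w[:,0],w[:,1],1); q=np.polyfit(w[:,0],w[:,2],1); print('  side',sg,len(w),'y mm',(p[1]*1e3).round(1),'slope deg',np.degrees(p[0]).round(2),'z0',(q[1]*1e3).round(1),'pitch deg',np.degrees(q[0]).round(2))
        w=r[(r[:,0]>.07)&(abs(r[:,1])<.055)]
        if len(w)>8: print('  far x',pc(w[:,0]),'z',pc(w[:,2]))
        fl=L[(abs(L[:,0])<.06)&(abs(L[:,1])<.045)&(abs(L[:,2]-.004)<.02)]
        if len(fl)>50:
            k=np.linalg.lstsq(np.c_[fl[:,:2],np.ones(len(fl))],fl[:,2],rcond=None)[0]; print('  floor pitch/roll deg',np.degrees(k[:2]).round(2),'z',(k[2]*1e3).round(1))
if __name__=='__main__': go(sys.argv[1])
E
python3 pan.py 2
```

```text
6.325 [0.4872 0.0067 0.1156] [179.99  -0.    60.25] [-0.1  -0.27 -1.81] 0.020971869122616938
side expected underside 0.0348
  side -1 50 y mm -62.9 slope deg -0.05 z0 64.9 pitch deg 1.51
  side 1 114 y mm 62.5 slope deg 0.2 z0 63.5 pitch deg 0.1
  far x [79.1 79.1 80.6 83.  85.7 86.3 86.5] z [59.3 59.7 60.7 63.2 65.8 68.1 68.3]
  floor pitch/roll deg [ 0.12 -0.04] z 3.5
top expected underside 0.0348
  side -1 42 y mm -64.6 slope deg 0.1 z0 64.6 pitch deg -0.91
  side 1 56 y mm 61.2 slope deg -0.12 z0 64.7 pitch deg -0.88
  far x [76.1 76.5 76.8 78.7 81.  81.6 81.8] z [59.1 59.4 60.4 63.9 67.5 68.6 68.8]
  floor pitch/roll deg [-0.19  0.3 ] z 3.6
```

The pan hangs level and where expected; the side camera agrees with the arm, while the top one is about 4 mm off. Moving in under the bar, then up to near contact.

jog_arm --motion "0.003 0.005 0 0 0 0; 0.0055 0.009 0 0 0 0; 0.0055 0.009 0 0 0 0; 0.0055 0.009 0 0 0 0; 0.004 0.007 0 0 0 0; 0.0022 0.0038 0 0 0 0; 0 0 0.007 0 0 0; 0 0 0.008 0 0 0; 0 0 0.008 0 0 0; 0 0 0.007 0 0 0; 0 0 0 0 0 0"

```text
time_s: 7.8
eef_pos: [0.5132, 0.0493, 0.1462]
tool_rot: [179.9, -0.0, 60.2]
ft_force: [-0.0, -0.7, -2.4]
width: 0.0205
grasp_force: 107.7
```

```bash
python3 pan.py 3
python3 - <<'E'
import cv2;a=cv2.imread('pics/side3.png')[225:375,200:400];cv2.imwrite('pics/c4.png',cv2.resize(a,(800,600),interpolation=cv2.INTER_CUBIC))
E
```

```text
7.8 [0.5132 0.0493 0.1462] [ 1.7993e+02 -3.0000e-02  6.0190e+01] [-0.03 -0.68 -2.39] 0.020480603224840355
side expected underside 0.0654
  side -1 16 y mm -59.7 slope deg 4.36 z0 75.3 pitch deg 12.74
  side 1 123 y mm 62.6 slope deg -0.17 z0 63.6 pitch deg -0.15
  far x [70.  71.4 73.5 85.1 96.  97.7 98.4] z [65.  65.1 67.  69.6 70.7 70.9 71. ]
  floor pitch/roll deg [0.17 0.99] z 2.9
top expected underside 0.0654
  side -1 32 y mm -64.4 slope deg 0.65 z0 64.6 pitch deg -0.04
  side 1 58 y mm 61.5 slope deg -1.18 z0 63.9 pitch deg 0.55
  far x [70.5 70.8 71.6 79.9 90.4 94.2 95.5] z [65.9 66.  66.2 68.9 70.  70.5 70.7]
  floor pitch/roll deg [0.19 0.24] z 2.6
```

View pics/c4.png

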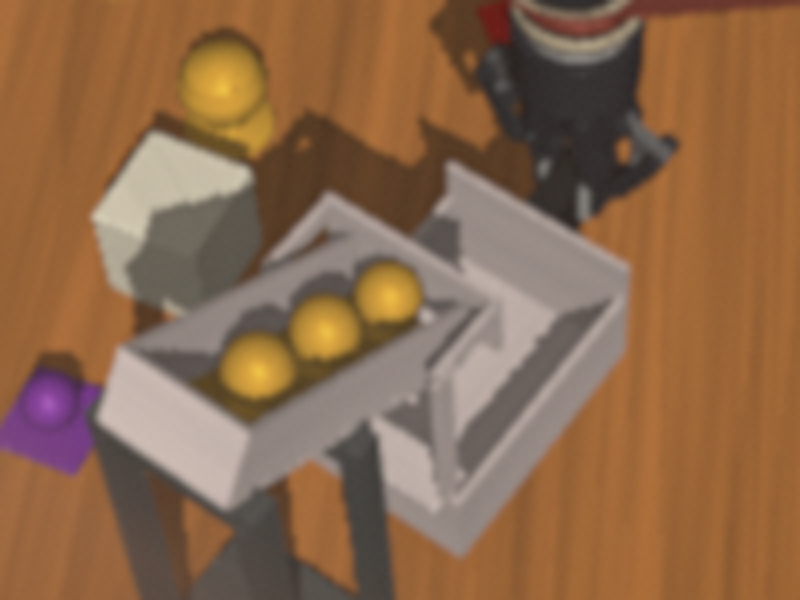

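The bar lies on the far rim (bar spans pan x 70–98 mm around the wall at 83) and is already up by 10 mm, pan level. Raising the gate fully.

jog_arm --motion "0 0 0.004 0 0 0; 0 0 0.007 0 0 0; 0 0 0.008 0 0 0; 0 0 0.008 0 0 0; 0 0 0.008 0 0 0; 0 0 0.008 0 0 0; 0 0 0.007 0 0 0; 0 0 0.005 0 0 0; 0 0 0.003 0 0 0; 0 0 0 0 0 0; 0 0 0 0 0 0; 0 0 0 0 0 0"

```text
time_s: 9.4
eef_pos: [0.5126, 0.0495, 0.2029]
tool_rot: [-180.0, 0.0, 60.2]
ft_force: [-0.6, -0.2, -5.2]
width: 0.0205
grasp_force: 111.1
```

jog_arm --motion "0 0 0 0 0 0; 0 0 0 0 0 0; 0 0 0 0 0 0; 0 0 0 0 0 0; 0 0 0 0 0 0; 0 0 0 0 0 0; 0 0 0 0 0 0; 0 0 0 0 0 0; 0 0 0 0 0 0; 0 0 0 0 0 0; 0 0 0 0 0 0; 0 0 0 0 0 0"

```text
time_s: 10.9
eef_pos: [0.5128, 0.0495, 0.2033]
tool_rot: [-180.0, 0.0, 60.2]
ft_force: [0.1, -0.6, -3.9]
width: 0.0207
grasp_force: 111.2
```

```bash
python3 pan.py 4
python3 - <<'E'
import cv2,numpy as np;a=cv2.imread('pics/side4.png')[200:350,220:400];b=cv2.imread('pics/top4.png')[170:320,170:350];cv2.imwrite('pics/c5.png',cv2.resize(np.hstack([a,b]),(792,330),interpolation=cv2.INTER_CUBIC))
E
```

```text
10.9 [0.5128 0.0495 0.2033] [-180.     0.    60.2] [ 0.14 -0.55 -3.92] 0.020682739780870388
side expected underside 0.1225
  side -1 14 y mm -61.0 slope deg 2.43 z0 61.5 pitch deg -3.35
  side 1 130 y mm 62.6 slope deg -0.46 z0 63.3 pitch deg -0.14
  far x [70.3 71.1 74.5 87.2 97.  98.3 99. ] z [63.  64.8 65.8 68.8 70.4 70.8 70.9]
  floor pitch/roll deg [-1.07 -6.72] z 7.8
top expected underside 0.1225
  side -1 27 y mm -64.4 slope deg -0.09 z0 64.3 pitch deg -1.47
  side 1 58 y mm 61.4 slope deg -0.72 z0 64.0 pitch deg 0.12
  far x [71.7 71.9 72.8 77.9 91.  93.2 93.3] z [65.5 66.2 67.8 69.5 70.6 70.6 70.6]
  floor pitch/roll deg [-0.35 -0.25] z 2.9
```

View pics/c5.png

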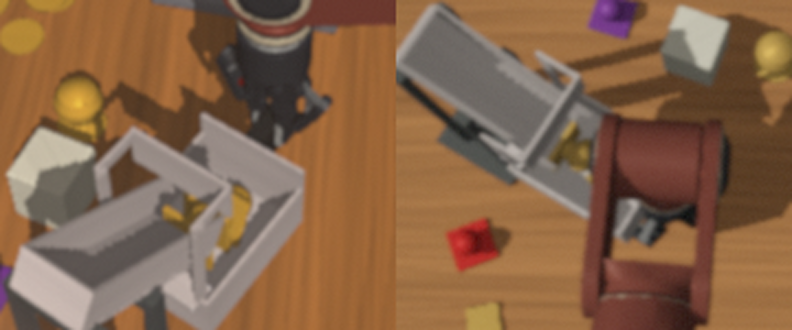

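The chute channel is empty apart from brass near the lip at left-crop (180,212); checking whether any is still above the lip.

Run:
```python
from fit import *
for n in('side','top'):
    f=pickle.load(open(f'pics/{n}4.pkl','rb')); W=cloud(f); h=cv2.cvtColor(f['pixels'],cv2.COLOR_RGB2HSV)
    m=(h[...,0]>15)&(h[...,0]<30)&(h[...,1]>140)&(h[...,2]>70)&(abs(W[...,0]-.58)<.12)&(abs(W[...,1]-.17)<.12)&(W[...,2]>.1)
    L=loc(W[m],(.5934,.1901),60.2)*1000
    print(n,len(L)); H,_,_=np.histogram2d(L[:,0],L[:,2],[np.arange(-140,61,20),np.arange(100,281,20)]); print(H.astype(int))
    print(L[L[:,2]>185][::6].round())
```

```text
side 327
[[ 0  0  0  0  0  0  0  0  0]
 [ 0  0  2  2  0  0  0  0  0]
 [ 0  0  7 18  1  0  0  0  0]
 [ 0  0 29 51 20  0  0  0  0]
 [ 0 17 35 27 11  0  0  0  0]
 [ 0  0  0  0  2 31  0  0  0]
 [ 0  0  0  0  1 26 36  0  0]
 [ 0  0  0  3  4  1  3  0  0]
 [ 0  0  0  0  0  0  0  0  0]
 [ 0  0  0  0  0  0  0  0  0]]
[[-79.  12. 186.]
 [-35.  -6. 205.]
 [ -7. -17. 226.]
 [-35.   2. 207.]
 [-27.  -9. 204.]
 [ -2. -22. 219.]
 [ -9. -11. 220.]
 [-27.   3. 210.]
 [ -2.  -8. 228.]
 [-21.   1. 211.]
 [ -3.  -9. 221.]
 [-22.  -8. 197.]
 [ -2. -14. 214.]
 [ -5.   0. 223.]
 [ -2.  -9. 214.]
 [ -6.   5. 223.]
 [ -1.   0. 220.]
 [ -2.   3. 218.]]
top 154
[[ 0  0  0  0  0  0  0  0  0]
 [ 0  0  0  0  0  0  0  0  0]
 [ 0  0  0  0  0  0  0  0  0]
 [ 0  0  0  0  0  0  0  0  0]
 [ 0  0  0  0  0  7  0  0  0]
 [ 0  0  0  0  1 69  0  0  0]
 [ 0  0  0  0  7 48 22  0  0]
 [ 0  0  0  0  0  0  0  0  0]
 [ 0  0  0  0  0  0  0  0  0]
 [ 0  0  0  0  0  0  0  0  0]]
[[ -8. -19. 220.]
 [-10. -17. 208.]
 [-11.  -8. 220.]
 [-10.  -9. 200.]
 [-10.   4. 224.]
 [-11.   6. 221.]
 [-23.  -6. 205.]
 [-10.   9. 221.]
 [-21.  -0. 210.]
 [-33.  -9. 203.]
 [-17.   4. 205.]
 [-32.  -3. 212.]
 [-15.   8. 202.]
 [-31.   0. 212.]
 [-11.  13. 200.]
 [-27.   5. 207.]
 [-11.  21. 218.]
 [-23.  12. 211.]
 [-37.   4. 214.]
 [-16.  16. 198.]
 [-34.   9. 214.]
 [-24.  16. 204.]
 [-39.   8. 210.]
 [-36.  13. 211.]
 [-33.  16. 201.]
 [-37.  17. 200.]]
```

One knob has tipped over the lip and leans on the pile (rose at the lip, z 200–228, ball at x −30). Shaking the pan back and forth along the chute, with the far wall staying under the bar, should let it drop.

jog_arm --motion "-0.005 -0.0087 0 0 0 0; 0 0 0 0 0 0; 0.004 0.007 0 0 0 0; -0.004 -0.007 0 0 0 0; 0.004 0.007 0 0 0 0; -0.004 -0.007 0 0 0 0; 0 0 0 0 0 0; 0 0 0 0 0 0"

```text
time_s: 12.0
eef_pos: [0.5078, 0.0407, 0.2034]
tool_rot: [180.0, -0.0, 60.2]
ft_force: [-0.3, -0.7, -3.8]
width: 0.0203
grasp_force: 111.3
```

```bash
cat > kn.py <<'E'
import sys
from fit import *
s=bot.get_state(); print(s['time_s'],s['eef_pos'].round(4),s['ft_force'].round(2))
for n in('side','top'):
    f=grab(n,n+sys.argv[1]); W=cloud(f); h=cv2.cvtColor(f['pixels'],cv2.COLOR_RGB2HSV)
    m=(h[...,0]>15)&(h[...,0]<30)&(h[...,1]>140)&(h[...,2]>70)&(abs(W[...,0]-.58)<.12)&(abs(W[...,1]-.17)<.12)&(W[...,2]>.1)
    L=loc(W[m],(.5934,.1901),60.2)*1000
    H,_,_=np.histogram2d(L[:,0],L[:,2],[np.arange(-140,61,20),np.arange(100,281,20)]); print(n,len(L),'max z',L[:,2].max()); print(H.astype(int))
E
python3 kn.py 5
```

```text
12.0 [0.5078 0.0407 0.2034] [-0.3  -0.73 -3.83]
side 318 max z 219.04532910106897
[[ 0  0  0  0  0  0  0  0  0]
 [ 0  0 14 16  0  0  0  0  0]
 [ 0  0  0 35 30  0  0  0  0]
 [ 0 10 47 42  0  0  0  0  0]
 [ 0  4 22 23  3  0  0  0  0]
 [ 0  0  0  0  1 21  0  0  0]
 [ 0  0  0  9  5 29  0  0  0]
 [ 0  0  0  0  0  7  0  0  0]
 [ 0  0  0  0  0  0  0  0  0]
 [ 0  0  0  0  0  0  0  0  0]]
top 224 max z 220.27220541851787
[[ 0  0  0  0  0  0  0  0  0]
 [ 0  0  0  0  0  0  0  0  0]
 [ 0  0  0  0  0  0  0  0  0]
 [ 0  0  0  0  0  0  0  0  0]
 [ 0  0  0  0 13 29  0  0  0]
 [ 0  0  0  1  9 62  0  0  0]
 [ 0  0  0  5 49 54  2  0  0]
 [ 0  0  0  0  0  0  0  0  0]
 [ 0  0  0  0  0  0  0  0  0]
 [ 0  0  0  0  0  0  0  0  0]]
```

jog_arm --motion "0.009 0.0156 -0.003 0 0 0; -0.009 -0.0156 -0.003 0 0 0; 0.009 0.0156 0 0 0 0; -0.009 -0.0156 0 0 0 0; -0.01 0.006 0 0 0 0; 0.02 -0.012 0 0 0 0; -0.01 0.006 0 0 0 0; 0.009 0.0156 0 0 0 0; -0.009 -0.0156 0 0 0 0; 0 0 0 0 0 0; 0 0 0 0 0 0"

```text
time_s: 13.48
eef_pos: [0.5075, 0.0408, 0.1973]
tool_rot: [-180.0, -0.0, 60.2]
ft_force: [-0.2, -0.8, -3.7]
width: 0.0203
grasp_force: 111.2
```

```bash
python3 kn.py 6
```

```text
13.475 [0.5075 0.0408 0.1973] [-0.24 -0.82 -3.68]
side 485 max z 183.48760181630968
[[  0   0   0   0   0   0   0   0   0]
 [  0   0  23   1   0   0   0   0   0]
 [  0   0  30 106   4   0   0   0   0]
 [  0  63  48   1   0   0   0   0   0]
 [  0   2   9   2   0   0   0   0   0]
 [  0   0  34  25   0   0   0   0   0]
 [  0   1  46  83   0   0   0   0   0]
 [  0   0   6   1   0   0   0   0   0]
 [  0   0   0   0   0   0   0   0   0]
 [  0   0   0   0   0   0   0   0   0]]
top 235 max z 180.48224081901316
[[  0   0   0   0   0   0   0   0   0]
 [  0   0   0   0   0   0   0   0   0]
 [  0   0   0   0   0   0   0   0   0]
 [  0   0   0   0   0   0   0   0   0]
 [  0   0  20  35   1   0   0   0   0]
 [  0   0 102  16   0   0   0   0   0]
 [  0   0  23  38   0   0   0   0   0]
 [  0   0   0   0   0   0   0   0   0]
 [  0   0   0   0   0   0   0   0   0]
 [  0   0   0   0   0   0   0   0   0]]
```

All three knobs are in the pan, tops at 183 mm and nothing left above. Lowering so the gate shuts, then backing away.

jog_arm --motion "0 0 -0.005 0 0 0; 0 0 -0.009 0 0 0; 0 0 -0.011 0 0 0; 0 0 -0.011 0 0 0; 0 0 -0.011 0 0 0; 0 0 -0.011 0 0 0; 0 0 -0.011 0 0 0; 0 0 -0.008 0 0 0; 0 0 -0.004 0 0 0; 0 0 0 0 0 0; -0.002 -0.0035 0 0 0 0; -0.005 -0.009 0 0 0 0"

```text
time_s: 15.08
eef_pos: [0.501, 0.028, 0.1169]
tool_rot: [179.9, -0.0, 60.2]
ft_force: [-0.4, 0.4, -2.9]
width: 0.0208
grasp_force: 111.3
```

jog_arm --motion "-0.008 -0.0145 0 0 0 0; -0.009 -0.016 0 0 0 0; -0.009 -0.016 0 0 0 0; -0.009 -0.016 0 0 0 0; -0.009 -0.016 0 0 0 0; -0.006 -0.011 0 0 0 0; -0.003 -0.005 0 0 0 0; 0 0 0 0 0 0"

```text
time_s: 16.08
eef_pos: [0.4478, -0.0665, 0.1164]
tool_rot: [180.0, -0.0, 60.2]
ft_force: [0.7, -0.3, -3.9]
width: 0.0205
grasp_force: 111.3
```

Run:
```python
from fit import *
s=bot.get_state(); print(s['time_s'],s['eef_pos'].round(4),s['tool_rot'].round(1))
f=grab('side','side7'); W=cloud(f)
f0=fs['side']
for n,g in(('side',f0),('top',fs['top'])):
    V=cloud(g); m=((abs(V[...,2]-.046)<.007)&(abs(V[...,0]-.58)<.16)&(abs(V[...,1]+.385)<.16)).astype(np.uint8)
    m=cv2.morphologyEx(m,cv2.MORPH_OPEN,np.ones((5,5),np.uint8)); k,l,st,_=cv2.connectedComponentsWithStats(m); i=1+st[1:,4].argmax()
    P=V[l==i]; r=cv2.minAreaRect((P[:,:2]*1000).astype(np.float32)); print(n,len(P),r, np.median(P[:,2]), st[i])
a=f['pixels'][130:360,190:400,::-1]; cv2.imwrite('pics/c6.png',cv2.resize(a,(548,600),interpolation=cv2.INTER_CUBIC))
```

```text
16.075 [ 0.4478 -0.0665  0.1164] [180.   -0.   60.2]
side 2680 ((584.8360595703125, -383.9129943847656), (208.78897094726562, 199.37185668945312), 82.79584503173828) 0.04491485706799048 [ 292  148   76   55 2680]
top 3992 ((584.4203491210938, -387.17950439453125), (201.76573181152344, 200.59359741210938), 82.83236694335938) 0.04534860849231992 [ 406  217   70   71 3992]
```

View pics/c6.png

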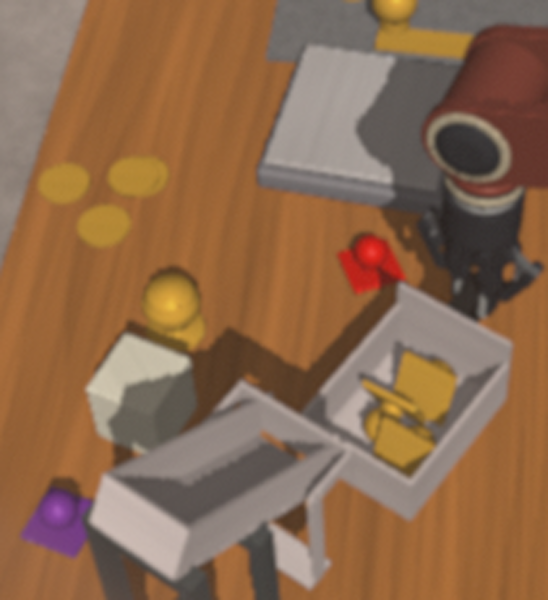

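The gate is shut, the chute is empty and all three knobs are in the pan (c6 (400,405)). The platter centre is at (0.585, -0.384), yaw −7.2°. Lifting and carrying.

jog_arm --motion "0 0 0.006 0 0 0; 0 0 0.012 0 0 0; 0 0 0.014 0 0 0; 0 0 0.014 0 0 0; 0 0 0.014 0 0 0; 0 -0.005 0.01 0 0 -0.02; 0.001 -0.012 0 0 0 -0.045; 0.001 -0.018 0 0 0 -0.07; 0.001 -0.02 0 0 0 -0.075; 0.001 -0.02 0 0 0 -0.075; 0.001 -0.02 0 0 0 -0.075; 0.001 -0.02 0 0 0 -0.075"

```text
time_s: 17.62
eef_pos: [0.4531, -0.1829, 0.1852]
tool_rot: [-179.9, 0.1, 34.9]
ft_force: [0.5, 0.0, -2.9]
width: 0.0208
grasp_force: 111.3
```

jog_arm --motion "0.001 -0.02 0 0 0 -0.075; 0.001 -0.02 0 0 0 -0.075; 0.001 -0.02 0 0 0 -0.075; 0.001 -0.02 0 0 0 -0.075; 0.001 -0.02 0 0 0 -0.075; 0.001 -0.02 0 0 0 -0.075; 0.001 -0.02 0 0 0 -0.075; 0.001 -0.02 0 0 0 -0.075; 0.001 -0.017 0 0 0 -0.07; 0.001 -0.008 0 0 0 -0.04; 0 -0.002 0 0 0 -0.02; 0 0 0 0 0 0"

```text
time_s: 19.12
eef_pos: [0.4636, -0.3679, 0.1859]
tool_rot: [-180.0, 0.0, -6.6]
ft_force: [-0.6, -0.4, -2.9]
width: 0.0208
grasp_force: 111.4
```

```bash
python3 pan.py 8
```

```text
19.125 [ 0.4636 -0.3679  0.1859] [-1.7995e+02  4.0000e-02 -6.5500e+00] [-0.56 -0.37 -2.92] 0.02075451726717515
side expected underside 0.1051
  side -1 91 y mm -60.2 slope deg -0.65 z0 63.1 pitch deg -0.6
  side 1 103 y mm 65.1 slope deg -0.4 z0 63.0 pitch deg -0.49
  far x [79.9 80.1 80.5 82.5 84.5 85.6 85.7] z [59.2 59.3 59.7 63.4 66.4 68.3 68.6]
  floor pitch/roll deg [-1.8  10.14] z 15.1
top expected underside 0.1051
  side -1 41 y mm -64.2 slope deg -0.43 z0 64.6 pitch deg -0.73
  side 1 83 y mm 60.9 slope deg -0.14 z0 63.7 pitch deg 0.1
  far x [79.  79.2 80.  81.5 83.8 84.7 85.2] z [59.  59.2 60.2 63.6 66.4 69.  70.6]
  floor pitch/roll deg [-0.4  -3.14] z 7.4
```

jog_arm --motion "0 -0.002 -0.006 0 0 -0.005; 0 -0.002 -0.01 0 0 -0.005; 0 0 -0.012 0 0 0; 0 0 -0.012 0 0 0; 0 0 -0.009 0 0 0; 0 0 -0.005 0 0 0; 0 0 -0.003 0 0 0; 0 0 -0.002 0 0 0; 0 0 0 0 0 0; 0 0 0 0 0 0"

```text
time_s: 20.48
eef_pos: [0.464, -0.3723, 0.1277]
tool_rot: [180.0, -0.0, -7.1]
ft_force: [-0.6, 0.1, -3.6]
width: 0.0206
grasp_force: 111.3
```

jog_arm --motion "0 0 -0.001 0 0 0; 0 0 0 0 0 0; 0 0 0 0 0 0"

```text
time_s: 20.85
eef_pos: [0.464, -0.3724, 0.1266]
tool_rot: [180.0, -0.0, -7.1]
ft_force: [-0.7, 0.6, -2.6]
width: 0.0203
grasp_force: 111.4
```

jog_arm --motion "0 0 -0.001 0 0 0; 0 0 0 0 0 0; 0 0 0 0 0 0"

```text
time_s: 21.22
eef_pos: [0.464, -0.3725, 0.1263]
tool_rot: [180.0, -0.0, -7.1]
ft_force: [-2.6, 0.9, 5.1]
width: 0.0205
grasp_force: 112.4
```

jog_arm --motion "0 0 -0.0005 0 0 0; 0 0 0 0 0 0; 0 0 0 0 0 0"

```text
time_s: 21.6
eef_pos: [0.4641, -0.3724, 0.1263]
tool_rot: [180.0, -0.0, -7.1]
ft_force: [-5.2, 2.5, 6.7]
width: 0.0207
grasp_force: 112.9
```

In contact. Releasing to a modest opening, then going up.

jog_arm --motion "0 0 0 0 0 0; 0 0 0 0 0 0; 0 0 0 0 0 0; 0 0 0 0 0 0; 0 0 0 0 0 0; 0 0 0 0 0 0" --fingers 0.3

```text
time_s: 22.35
eef_pos: [0.4639, -0.3722, 0.1248]
tool_rot: [180.0, -0.0, -7.1]
ft_force: [0.2, 0.5, 0.8]
width: 0.0556
grasp_force: 0.0
```

jog_arm --motion "0 0 0.005 0 0 0; 0 0 0.015 0 0 0; 0 0 0.03 0 0 0; 0 0 0.04 0 0 0; -0.02 0.02 0.04 0 0 0; -0.03 0.03 0.03 0 0 0; -0.03 0.03 0 0 0 0; 0 0 0 0 0 0; 0 0 0 0 0 0"

```text
time_s: 23.48
eef_pos: [0.3842, -0.2926, 0.2857]
tool_rot: [179.9, -0.1, -7.1]
ft_force: [0.5, 0.2, -0.1]
width: 0.0554
grasp_force: 0.0
```

Run:
```python
from fit import *
s=bot.get_state(); print(s['time_s'],s['eef_pos'].round(4),s['width'])
ims=[]
for n,(u,v) in dict(side=(335,180),top=(440,260)).items():
    f=grab(n,n+'9'); V=cloud(f); A=V.reshape(-1,3); A=A[~np.isnan(A[:,0])]; L=loc(A,(.585,-.386),-7.2)
    r=L[(abs(L[:,2]-.110)<.005)&(abs(L[:,0])<.1)&(abs(L[:,1])<.08)]; p=pc(r[:,0]);print(n,'rim x',p,'y',pc(r[:,1]),'z',pc(r[:,2]))
    for sg in(-1,1):
        w=r[(sg*r[:,1]>.053)&(abs(r[:,0])<.06)]; q=np.polyfit(w[:,0],w[:,1:],1); print(np.degrees(q[0]).round(2),(q[1]*1e3).round(1))
    a=f['pixels'][v-75:v+75,u-75:u+75,::-1]; ims.append(cv2.resize(a,(395,395),interpolation=cv2.INTER_CUBIC))
cv2.imwrite('pics/c7.png',np.hstack(ims))
```

```text
23.475 [ 0.3842 -0.2926  0.2857] 0.0554131887742035
side rim x [-98.8 -92.1 -70.1  10.2  82.2  85.1  86.4] y [-69.3 -66.8 -63.5   9.9  65.3  67.3  68.8] z [105.  105.1 105.7 108.3 112.3 113.9 114.9]
[-0.02  0.16] [-62.1 108.7]
[-0.22 -0.49] [ 63.5 109. ]
top rim x [-96.7 -85.3 -49.9  19.2  82.6  84.8  85.6] y [-69.9 -68.6 -66.8   5.9  59.8  61.2  61.7] z [105.  105.3 106.2 108.9 112.8 114.4 114.9]
[0.29 0.27] [-66.5 110.1]
[0.21 0.04] [ 59.  109.7]
```

View pics/c7.png

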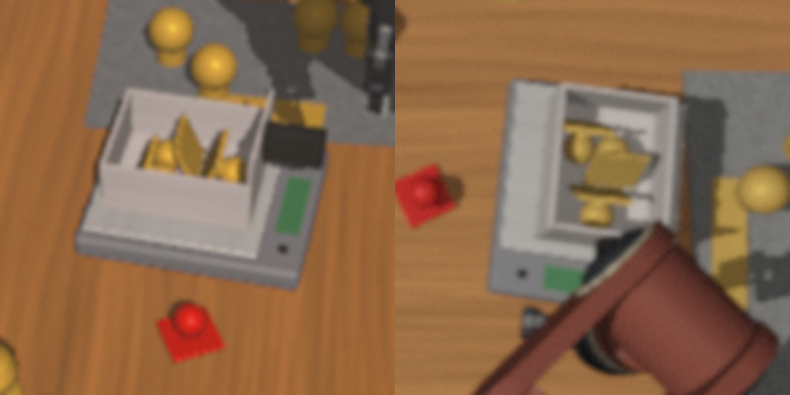

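The pan stands level and flat on the platter, rim at about 110 mm and centred within about 2 mm, with three knobs inside. The gripper is clear.

```bash
python3 -c "
from station import workorder; print(workorder.job_done())"
```

```text
the job is handed in; nothing more can be done
None
```

The catch pan with all three brass knobs is flat on the scale's platter, centred to about 2 mm; the gate is shut, and I handed the job in at about 23.5 s (no verdict shown). One knob caught on the lip, so I shook the pan to free it, lowering it about 6 mm with the gate still up.

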